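Pop open the food waste bin

TASK

Gently press the green button of the food waste bin with the fingertips so that its lid springs fully open by itself, ready for scraps, then let the button come back up and withdraw. Touch nothing but that button: do not pry at the lid, leave the blue-buttoned recycling bin shut, and do not disturb the bottle, the jar or the takeout container.

Things in the scene. Friction and masses are not known exactly. Their poses are not given: they have to be found in the camera images.
- food_bin: The food waste bin, the one with the GREEN button: fixed steel bin, cannot shift, 220 mm deep (x), 170 wide (y), 200 tall; origin at the centre of its underside, x from its button side to its hinge side, z up. The front 65 mm of the top is a flat ledge 200 mm high with the button in it, 78 mm from the origin towards -x, on the middle line; the rest is the lid. 
- food_button_top (a point): centre of the top face of the green button, a vertical round button 34 mm in diameter standing 14 mm above the ledge (top 214 mm above the counter when up) inside a black collar 3 mm high; axes as the bin's
- food_button (a joint): how far the green button is pressed straight down, m: 0 up, 0.010 at its stop. Spring: about 1.2 N to start, about 4 N at the stop; comes back up by itself. The lid's catch lets go at about 0.004 to 0.006
- food_lid (a joint): opening angle of the food bin's lid, rad: 0 shut and latched, 0.75 fully open. Once the catch lets go a weak damped spring swings it fully open in about 1 to 2 s and it stays open; open, its front edge stands about 110 mm above the ledge and has swung 40 mm away from the button
- food_lid_panel: the food bin's steel lid, 150 mm long, 168 wide, 12 thick; origin at mid-width on its hinge at the far end, level with the ledge; it runs 150 mm towards its -x. Shut, its top is 212 mm above the counter and its front edge lies 33 mm behind the button's axis
- other_bin: The recycling bin, the one with the BLUE button, left or right of the food bin, to stay shut: fixed steel bin, cannot shift, 220 mm deep (x), 170 wide (y), 200 tall; origin at the centre of its underside, x from its button side to its hinge side, z up. The front 65 mm of the top is a flat ledge 200 mm high with the button in it, 78 mm from the origin towards -x, on the middle line; the rest is the lid. 
- other_button_top (a point): centre of the top face of the blue button, same make as the green one
- other_button (a joint): how far the blue button is pressed, m: 0 up, 0.010 at its stop
- other_lid (a joint): opening angle of the recycling bin's lid, rad: 0 shut
- detergent: loose yellow plastic detergent bottle, 66 mm in diameter, 190 mm tall, upright; origin at the centre of its underside
- jar: loose amber glass sauce jar with a steel cap, 70 mm in diameter, 100 mm tall, upright; origin at the centre of its underside
- takeout: loose white takeout container, closed, 100 mm (its x) by 150 mm (its y) by 54 mm tall, on the counter nearer the robot than the bins; origin at the centre of its underside
Mind the look-alikes: they are no part of the job. There is more than one size of the jar; the job needs the middle-sized.

How it is judged (in metres and radians):
On the way, in this order (a step that is already met when the one before it is completed fails the run):
1. the fingertips press the green button down by more than 2.5 mm (value of joint food_button above 0.0025 m and contact force between the fingers and food_bin above 0.3 N), for 0.01 s.
2. the food bin's lid springs open (value of joint food_lid above 0.65 rad), for 0.1 s.
At the end, for the whole second after the job is handed in: The food bin's lid is open beyond 0.65 rad of 0.75, its green button is back up within 1.5 mm, the recycling bin's lid is shut (below 0.05 rad) and its button up, and bottle, jar and container stand upright within 8 mm of where they were (value of joint food_lid above 0.65 rad and value of joint each of food_button, other_button below 0.0015 m and value of joint other_lid below 0.05 rad and distance of each of detergent, jar, takeout from where it was at the start of the episode below 0.008 m and angle between each of detergent, jar, takeout's own z axis and vertical below 0.1 rad); the robot touches nothing.
It fails at once if the food bin is pressed or struck with more than 25 N (contact force between any of the fingers, the arm and food_bin above 25 N).
It fails at once if the robot pushes on the food bin's lid (more than 4 N) (contact force between any of the fingers, the arm and food_lid_panel above 4 N).
It fails at once if the recycling bin is touched (more than 1 N) or its button pressed (more than 1.5 mm) (contact force between any of the fingers, the arm and other_bin above 1 N or value of joint other_button above 0.0015 m).
It fails at once if the bottle, jar or container is touched (more than 1 N) or moved by more than 8 mm (contact force between any of the fingers, the arm and detergent above 1 N or contact force between any of the fingers, the arm and jar above 1 N or contact force between any of the fingers, the arm and takeout above 1 N or distance of any of detergent, jar, takeout from where it was at the start of the episode above 0.008 m).
It also fails if it takes over 29 s, if anything falls off the work surface, if the arm or the gripper's body presses on something with over 40 N, if the wrist force passes 120 N, or if a joint passes its speed limit or range.

ROBOT

A 7-joint arm with a two-finger parallel gripper is mounted at the origin on the work surface. World frame = base frame: x ahead of the robot, y to its left, z up, the work surface at z = 0. Lengths are in m, angles in degrees, forces in N, time in s.
With the tool pointing down it reaches from about 0.4 to 0.925 m from the base axis. Payload 5.6 kg.
Tool frame: the origin (TCP) lies on the front face of the gripper's body, between the roots of the fingers; the fingertips stand 73 mm ahead of it and the grasp point (between the pads) lies 54 mm ahead of it (env.finger_overhang is the distance from the TCP to the fingertips, in m); x points along the fingers, y is the direction in which the jaws open and shut, and the axes are right-handed (so a half turn about x gives the same grasp; the last joint's range is limited). The gripper opens to 85 mm and grips with 20 to 120 N. Pads are 22 mm wide; open, the fingers measure 114 mm over their backs; the gripper's body (76 mm by 85 mm) begins 54 mm behind the grasp point. The pads swing forward as they close: fully open they stand 13 mm farther back than shut.
Start: joints at [69.786, 26.786, -0.665, 91.828, 0.344, 61.387, -3.226], TCP at [0.198, -0.619, 0.304] pointing down, gripper open.
Joint ranges: [-144.91, 144.91], [-17.63, 115.5], [-89.93, 88.59], [15.96, 139.68], [-74.01, 254.01], [8.47, 105.57], [-167.45, 167.45]. Speed limits (degrees/s): [147.25, 147.25, 180, 180, 180, 180, 180].

INTERFACE

Orientations are given as a 3x3 rotation matrix whose columns are the frame's x, y, z axes.
In Python, from cell import env, viewer gives the robot as it stands.
- The arm moves only by the shell command python3 -m pendant 'ROWS' [FORCE]. ROWS is JSON, a list that holds one entry, the list of rows, each a list of 5 numbers: the shift along the tool's x, y, z in units of 40 mm (1.0 is 40 mm), then the turn about the tool's x in units of 8 degrees (1.0 is 8 degrees), then the finger opening in mm, from 0 to 85.4. A call has exactly 5 rows; each row is the pose to reach, as a shift and turn from the pose commanded when the call began, along the tool's axes at that moment; what a row does not reach only later rows make up. A row lasts 1/10 s, in which the tool goes at most 50 mm and 8.59 degrees, less where a joint would pass 70% of its speed; a pose out of reach is approached as far as the arm can. A call with a gripper value outside its range is refused whole. The fingers move at their own pace and stop on an object; FORCE is the grip in N (left out, the last holds). Time passes only in rows, so rows that repeat a pose let the fingers close, or fill a call up. It gives the time, the measured TCP pose, the force and the opening at its end, in the units of the state.
- env.get_state(): the state, without advancing time (a new reading comes with each control period).
- viewer.snapshot(name): name is "side" or "top"; returns a dict with "img" (400x640x3 uint8, red, green, blue), "K" (3x3 intrinsics, pixels), "rvec" (rotation vector, rad) and "tvec" (3), from world to camera coordinates, as OpenCV has them. Camera axes: x right, y down, z forward; pixel columns grow to the right and rows downward; lengths in m; the calibration is good to about 2 mm. A picture is of the moment at which its call begins. There is no depth.
- env.finish_job(): hands the job in, once; it reports no verdict.
The state is a dict: "time_s": time; "joint_positions": joint angles; "qd": joint speeds; "effort": joint torques, N m; "tool_pos": TCP position; "tool_rot": TCP orientation; "ft_force": force on the tool from outside, world axes, zero at the start; "moment": the same for the moment, N m; "opening": finger opening in m.
Only numpy, scipy, OpenCV 4.12 (cv2) and the standard library are available. Lean on these libraries where they do the work, as an engineer would, in place of code of your own. Each camera call takes 0.05 s, during which the arm holds its last target. There are 200 camera calls.

## Working session

There is one attempt and no reset: what is moved stays moved. The work goes in short steps, Python scripts to look and compute and a shell command to move; the robot and the scene stay as the last step left them, time stands still between calls to the robot, and variables do not carry over. Pictures are saved under pics/ and viewed, about 8 in all and at most 12, crops included, and the job is handed in when it is done.

```bash
mkdir -p pics; cat > h.py <<'E'
import cv2, numpy as np
from cell import env, viewer
def cam(s):
    R=cv2.Rodrigues(np.array(s["rvec"],float))[0]; t=np.array(s["tvec"],float).ravel(); return np.array(s["K"]),R,t
def ray(s,u,v,z):
    K,R,t=cam(s); d=R.T@np.linalg.solve(K,[u,v,1]); c=-R.T@t; return c+d*(z-c[2])/d[2]
def proj(s,p):
    K,R,t=cam(s); q=K@(R@np.array(p)+t); return q[:2]/q[2]
E
python3 - <<'E'
from h import *
import pickle
d={n:viewer.snapshot(n) for n in("side","top")}
pickle.dump(d,open("s0.pkl","wb"))
for n in d:
    cv2.imwrite(f"pics/{n}0.png",d[n]["img"][:,:,::-1]); K,R,t=cam(d[n]); print(n,-R.T@t)
s=env.get_state(); print(s["time_s"],s["tool_pos"],np.round(s["tool_rot"],3),s["ft_force"],s["opening"])
E
```

```text
side [-0.02145514  1.07309571  0.8384767 ]
top [0.37030788 0.00560703 1.56772808]
0.1 [ 0.19797542 -0.61872014  0.30305343] [[-0.001  0.305 -0.952]
 [ 0.001 -0.952 -0.305]
 [-1.    -0.002  0.   ]] [ 0.27562371 -0.29435552 -0.15354152] 0.08534714138343916
```

View pics/side0.png

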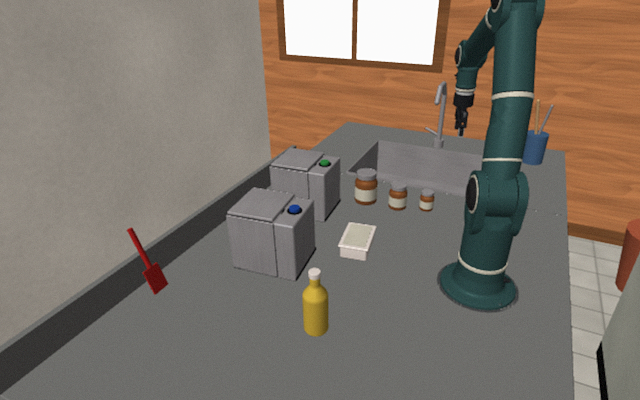

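View pics/top0.png

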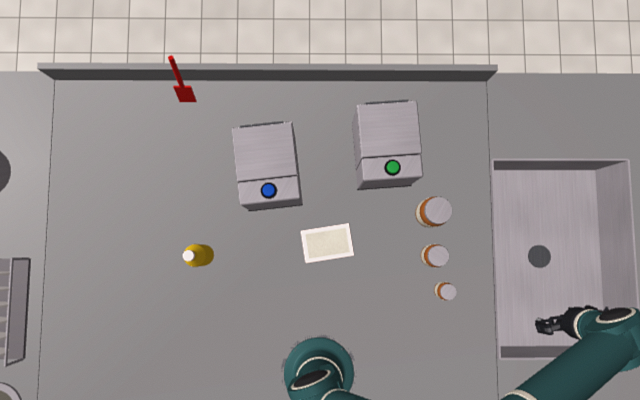

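Green button: side (325,163), top (392,167). The look-alike is the blue button, at side (294,210) and top (268,190). The three jars (top (434,212), (435,256), (446,292)) are only things to avoid. I'll measure by mask and make one close crop.

```bash
cat >> h.py <<'E'
def blob(s,col,roi=None):
    h=cv2.cvtColor(s["img"],cv2.COLOR_RGB2HSV); lo,hi={"g":((50,100,40),(80,255,255)),"b":((105,120,60),(125,255,255)),"y":((20,150,80),(32,255,255)),"o":((5,130,70),(16,255,220))}[col]
    m=cv2.inRange(h,lo,hi)
    n,_,st,c=cv2.connectedComponentsWithStats(m); return [(c[i].round(1),st[i].tolist()) for i in range(1,n) if st[i,4]>20]
def tri(a,pa,b,pb):
    P=[K@np.c_[R,t] for K,R,t in (cam(a),cam(b))]
    X=cv2.triangulatePoints(P[0],P[1],np.array(pa,float).reshape(2,1),np.array(pb,float).reshape(2,1)); return (X[:3]/X[3]).ravel()
E
python3 - <<'E'
from h import *
import pickle
d=pickle.load(open("s0.pkl","rb")); T,S=d["top"],d["side"]
for c in "gb":
    for n in d: print(c,n,blob(d[n],c))
g=[x for x in blob(T,"g") if 380<x[0][0]<405][0][0]; gs=[x for x in blob(S,"g") if 315<x[0][0]<335][0][0]
print("green top plane",ray(T,*g,.214),"side plane",ray(S,*gs,.214),"tri",tri(T,g,S,gs))
b=[x for x in blob(T,"b") if 260<x[0][0]<280][0][0]
print("blue",ray(T,*b,.214))
for n,p,z in(("bigjar",(438,210),.13),("mid",(438,255),.1),("takeout",(327,243),.054),("ledge front L",(360,187),.2),("lid far L",(357,104),.2),("lid far R",(416,101),.212),("front R",(422,178),.2)): print(n,ray(T,*p,z).round(3))
a=T["img"][90:220,340:460,::-1]; e=S["img"][130:230,250:390,::-1]
cv2.imwrite("pics/crop.png",np.hstack([cv2.resize(a,(480,520)),cv2.resize(e,(320,520))]))
E
```

```text
g side [(array([324.2, 162.5]), [320, 160, 9, 6, 46])]
g top [(array([392.3, 166.8]), [386, 161, 14, 13, 139])]
b side [(array([534.2, 147.5]), [523, 131, 25, 34, 480]), (array([293.9, 208.5]), [289, 205, 11, 8, 74])]
b top [(array([267.9, 189.8]), [262, 184, 13, 13, 135])]
green top plane [ 0.60009354 -0.20358732  0.214     ] side plane [ 0.59829644 -0.19908075  0.214     ] tri [ 0.60055626 -0.20392852  0.21162977]
blue [0.536581   0.13868652 0.214     ]
bigjar [ 0.487 -0.348  0.13 ]
mid [ 0.357 -0.352  0.1  ]
takeout [ 0.394 -0.026  0.054]
ledge front L [ 0.546 -0.115  0.2  ]
lid far L [ 0.782 -0.109  0.2  ]
lid far R [ 0.787 -0.274  0.212]
front R [ 0.571 -0.288  0.2  ]
```

View pics/crop.png

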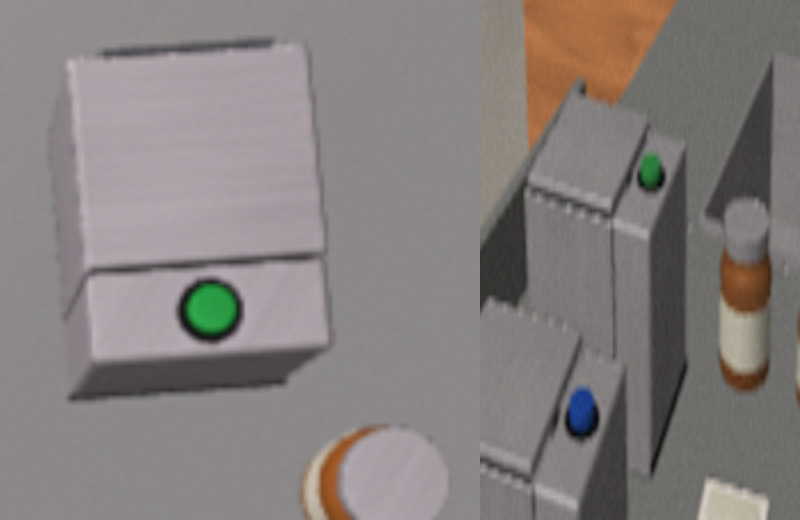

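Button at about (0.600, -0.204, 0.213); the two views agree to within 5 mm and the height is right. I'll rise, shut the fingers and travel at height. The total shift in tool axes is y -6.83, z -12.66 units.

```bash
python3 -m pendant '[[[-0.8,0,0,0,0],[-1,-0.3,-0.6,0,0],[-1,-0.8,-1.5,0,0],[-1,-1.3,-2.4,0,0],[-1,-1.7,-3.2,0,0]]]' 20 && python3 -m pendant '[[[0,-0.5,-0.95,0,0],[0,-1,-1.9,0,0],[0,-1.5,-2.85,0,0],[0,-2,-3.8,0,0],[0,-2.5,-4.7,0,0]]]'
```

```text
time_s: 0.6
tool_pos: [0.3005, -0.5134, 0.3436]
tool_rot: [[-0.0, 0.305, -0.952], [0.001, -0.952, -0.305], [-1.0, -0.001, -0.0]]
ft_force: [0.7, 0.8, -0.6]
opening: 0.0123
time_s: 1.1
tool_pos: [0.4489, -0.3611, 0.3436]
tool_rot: [[-0.0, 0.305, -0.952], [0.0, -0.952, -0.305], [-1.0, -0.0, 0.0]]
ft_force: [0.4, -0.3, 0.5]
opening: -0.0002
```

```bash
python3 -m pendant '[[[0,-0.5,-0.95,0.3,0],[0,-1,-1.9,0.6,0],[0,-1.6,-2.9,0.9,0],[0,-2.1,-3.9,1.2,0],[0,-2.6,-4.75,1.2,0]]]' && python3 -m pendant '[[[0,0,0,0,0],[0,0,0,0,0],[0,0,0,0,0],[0,0,0,0,0],[0,0,0,0,0]]]'; python3 - <<'E'
from h import *
T=viewer.snapshot("top");S=viewer.snapshot("side")
a=T["img"][90:220,340:460,::-1]; e=S["img"][80:210,260:380,::-1]
cv2.imwrite("pics/c2.png",np.hstack([cv2.resize(a,(400,433)),cv2.resize(e,(400,433))]))
s=env.get_state(); p=s["tool_pos"]
for z in(.073,.086): print(proj(S,[p[0],p[1],p[2]-z]))
print(env.finger_overhang)
E
```

```text
time_s: 1.6
tool_pos: [0.5984, -0.2037, 0.3434]
tool_rot: [[-0.0, 0.142, -0.99], [0.0, -0.99, -0.142], [-1.0, -0.0, 0.0]]
ft_force: [1.2, -1.3, -0.3]
opening: 0.0001
time_s: 2.1
tool_pos: [0.5964, -0.2072, 0.344]
tool_rot: [[-0.0, 0.139, -0.99], [-0.001, -0.99, -0.139], [-1.0, 0.0, 0.0]]
ft_force: [-0.0, -0.5, -0.0]
opening: -0.0
[325.3288454  147.35292872]
[325.36505089 150.69465505]
0.0726
```

View pics/c2.png

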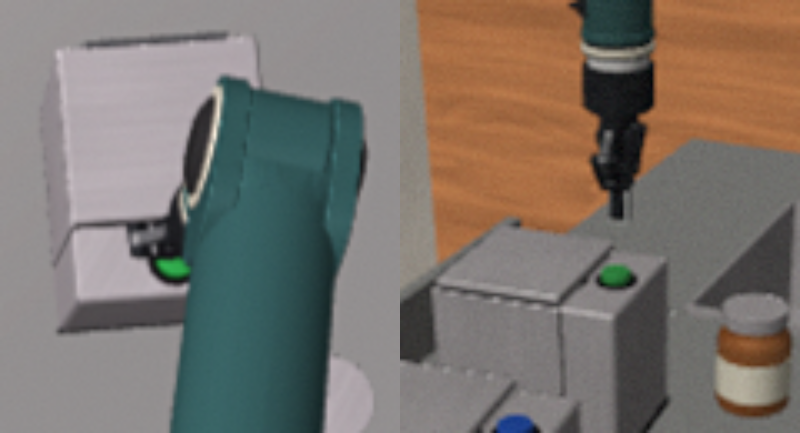

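The shut fingertips (side ≈ (326,145)) are above the green button (≈(325,162)), with tip height ≈ 0.271 as the stated overhang predicts. I'll trim y by 3 mm and go down to about 8 mm above it.

```bash
python3 -m pendant '[[[0.3,-0.08,0,0,0],[0.6,-0.08,0,0,0],[0.9,-0.08,0,0,0],[1.2,-0.08,0,0,0],[1.2,-0.08,0,0,0]]]' && python3 -m pendant '[[[0.06,0,0,0,0],[0.12,0,0,0,0],[0.18,0,0,0,0],[0.22,0,0,0,0],[0.22,0,0,0,0]]]'
```

```text
time_s: 2.7
tool_pos: [0.5956, -0.2024, 0.293]
tool_rot: [[-0.004, 0.142, -0.99], [0.001, -0.99, -0.142], [-1.0, -0.002, 0.004]]
ft_force: [0.3, -0.2, 0.1]
opening: 0.0002
time_s: 3.2
tool_pos: [0.5967, -0.2026, 0.287]
tool_rot: [[-0.0, 0.142, -0.99], [-0.0, -0.99, -0.142], [-1.0, 0.0, 0.0]]
ft_force: [-0.5, -0.1, -0.3]
opening: -0.0
```

Tip is at 0.214, just touching. Now I'll press slowly by about 6.5 mm.

```bash
python3 -m pendant '[[[0.04,0,0,0,0],[0.08,0,0,0,0],[0.12,0,0,0,0],[0.16,0,0,0,0],[0.16,0,0,0,0]]]'; python3 - <<'E'
from h import *
S=viewer.snapshot("side"); e=S["img"][80:210,260:380,::-1]
cv2.imwrite("pics/c3.png",cv2.resize(e,(480,520)))
print(env.get_state()["ft_force"],env.get_state()["tool_pos"])
E
```

```text
time_s: 3.7
tool_pos: [0.5968, -0.2026, 0.2806]
tool_rot: [[0.0, 0.142, -0.99], [-0.0, -0.99, -0.142], [-1.0, 0.0, -0.0]]
ft_force: [-0.0, 0.2, 1.4]
opening: 0.0002
[-0.08858496 -0.8268825   1.76953736] [ 0.59680829 -0.20265066  0.28064479]
```

View pics/c3.png

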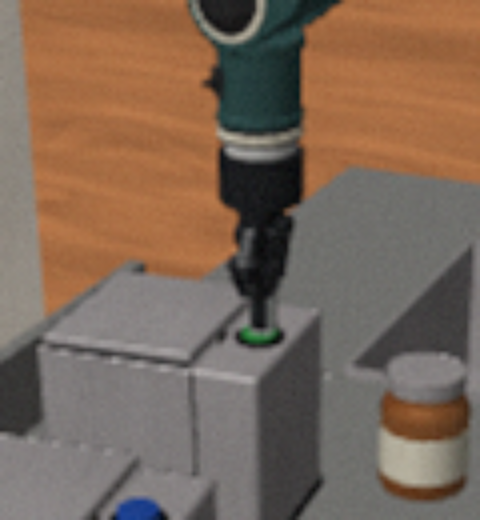

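The tips are on the button with about 1.6 N, and the lid is still shut. I'll press 3 mm more.

```bash
python3 -m pendant '[[[0.02,0,0,0,0],[0.04,0,0,0,0],[0.06,0,0,0,0],[0.08,0,0,0,0],[0.08,0,0,0,0]]]'; python3 - <<'E'
from h import *
S=viewer.snapshot("side"); e=S["img"][80:210,260:380,::-1]
cv2.imwrite("pics/c4.png",cv2.resize(e,(480,520)))
print(env.get_state()["ft_force"],env.get_state()["tool_pos"])
E
```

```text
time_s: 4.25
tool_pos: [0.5968, -0.2027, 0.2775]
tool_rot: [[0.0, 0.142, -0.99], [-0.0, -0.99, -0.142], [-1.0, 0.0, -0.0]]
ft_force: [-0.9, -0.8, 4.5]
opening: -0.0002
[-0.84204399  0.07526131  3.55725599] [ 0.59679351 -0.20265525  0.27758642]
```

View pics/c4.png

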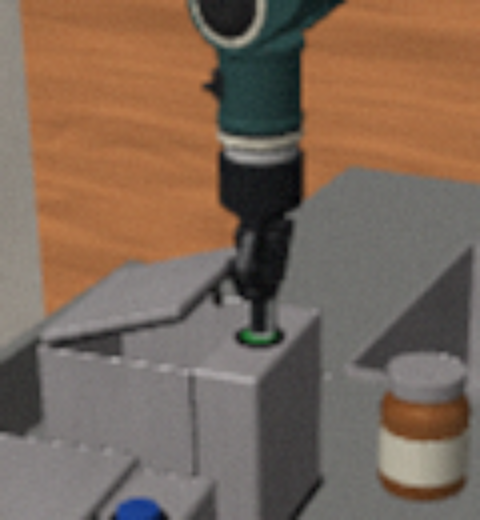

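The catch has let go and the lid is swinging up. I'll lift off the button, then back away towards the robot.

```bash
python3 -m pendant '[[[-0.3,0,0,0,0],[-0.6,0,0.4,0,0],[-0.9,0,0.9,0,0],[-1.3,0,1.5,0,0],[-1.8,0,2.2,0,0]]]' && python3 -m pendant '[[[-0.5,0,0.5,0,0],[-1,0,1,0,0],[-1,0,1,0,0],[-1,0,1,0,0],[-1,0,1,0,0]]]' && for i in 1 2 3; do python3 -m pendant '[[[0,0,0,0,0],[0,0,0,0,0],[0,0,0,0,0],[0,0,0,0,0],[0,0,0,0,0]]]'; done | tail -5; python3 - <<'E'
from h import *
import pickle
d=pickle.load(open("s0.pkl","rb"))
S=viewer.snapshot("side");T=viewer.snapshot("top")
cv2.imwrite("pics/c5.png",np.hstack([cv2.resize(x["img"][80:350,200:500,::-1] if k else x["img"][90:310,170:470,::-1],(400,360)) for k,x in((1,S),(0,T))]))
for c in "gbyo":
    for n,x in(("side",S),("top",T)): print(c,n,[b[0].tolist() for b in blob(d[n],c)],[b[0].tolist() for b in blob(x,c)])
E
```

```text
time_s: 4.8
tool_pos: [0.5085, -0.2147, 0.3495]
tool_rot: [[-0.002, 0.142, -0.99], [0.001, -0.99, -0.142], [-1.0, -0.001, 0.002]]
ft_force: [0.1, -0.7, 0.7]
opening: -0.0
time_s: 5.3
tool_pos: [0.4703, -0.2202, 0.3886]
tool_rot: [[-0.001, 0.143, -0.99], [0.001, -0.99, -0.143], [-1.0, -0.001, 0.001]]
ft_force: [0.0, -0.0, -0.2]
opening: 0.0003
time_s: 6.8
tool_pos: [0.47, -0.2208, 0.3895]
tool_rot: [[-0.0, 0.142, -0.99], [-0.0, -0.99, -0.142], [-1.0, 0.0, 0.0]]
ft_force: [-0.3, 0.0, -0.7]
opening: 0.0002
g side [[324.2, 162.5]] [[324.1, 162.5]]
g top [[392.3, 166.8]] [[392.3, 166.9]]
b side [[534.2, 147.5], [293.9, 208.5]] [[533.9, 147.3], [293.9, 208.5]]
b top [[267.9, 189.8]] [[267.9, 189.8]]
y side [[315.2, 308.7]] [[315.2, 308.7]]
y top [[200.3, 254.8]] [[200.3, 254.8]]
o side [[358.9, 81.5], [594.2, 115.2], [481.0, 101.0], [365.6, 184.3], [397.6, 194.0], [426.9, 198.6], [363.7, 202.4], [395.3, 208.0]] [[300.7, 87.5], [354.5, 13.6], [592.7, 113.8], [437.1, 82.9], [365.5, 184.3], [397.5, 194.0], [426.9, 198.6], [362.9, 202.4], [395.5, 208.0]]
o top [[425.3, 213.4], [427.9, 255.1], [440.0, 289.4]] []
```

View pics/c5.png

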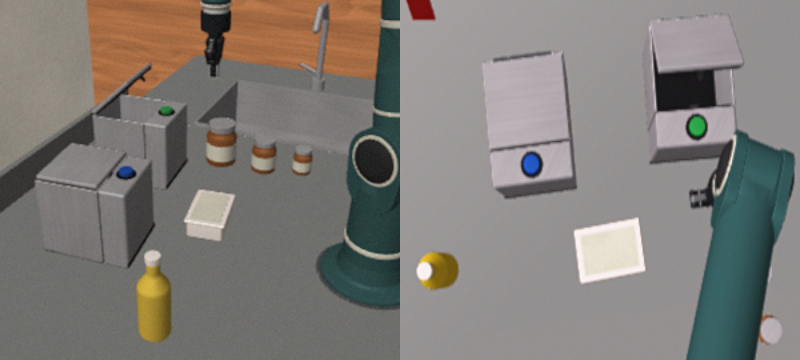

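The lid stands open, the green button is up at its original pixels, the blue bin is shut and everything else is unmoved. I'll wait half a second, confirm the lid has stopped moving, and hand in.

```bash
python3 - <<'E'
from h import *
np.save("a.npy",viewer.snapshot("side")["img"])
E
python3 -m pendant '[[[0,0,0,0,0],[0,0,0,0,0],[0,0,0,0,0],[0,0,0,0,0],[0,0,0,0,0]]]' | head -1
python3 - <<'E'
from h import *
S=viewer.snapshot("side")
a=np.load("a.npy").astype(int); r=abs(S["img"].astype(int)-a)[100:220,260:345]
print("lid region diff",r.max(),r.mean())
# expected front-edge corners at 0.75 rad
b=np.array([.6,-.2036]); ux=np.array([.99,.142]); uy=np.array([-.142,.99])
for th in(.55,.65,.75):
    print(th,[proj(S,[*(b+ux*(183-150*np.cos(th)-12*np.sin(th))/1000+uy*s*.084),.2+.15*np.sin(th)+.012*np.cos(th)]).round(1).tolist() for s in(-1,1)])
cv2.imwrite("pics/c6.png",cv2.resize(S["img"][110:210,260:350,::-1],(540,600)))
E
```

```text
time_s: 7.45
lid region diff 16 2.6284640522875815
0.55 [[318.5, 133.9], [303.4, 150.1]]
0.65 [[316.6, 130.8], [301.2, 146.7]]
0.75 [[314.3, 127.9], [298.7, 143.5]]
```

View pics/c6.png

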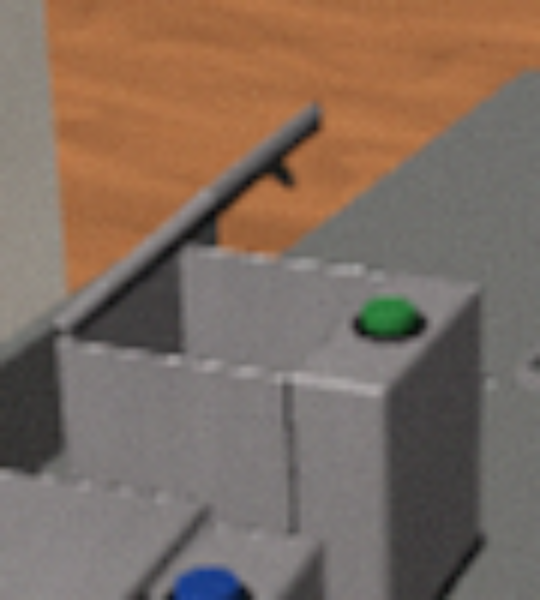

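The lid is still (only image noise), and its front corner at (313,127.5) matches the 0.75 rad prediction of (314,128). Handing in.

```bash
python3 -c "
from cell import env
print(env.finish_job())"
```

```text
the job is handed in; nothing more can be done
None
```

I pressed the green button with the shut fingertips at about 4 N. The catch let go, the lid sprang open by itself, and I lifted off and withdrew. I handed the job in at about 7.5 s of the 29 s allowed; the hand-in reports no verdict.

Last checks before handing in:
- **Lid:** it had stopped moving. Its front corner was within 2 pixels of where a 0.75 rad opening would put it.
- **Buttons:** the green and blue buttons were back at their starting pixels, and the recycling bin looked shut.
- **Bottle, jar and container:** the bottle had not shifted in either view. The jars had not shifted in the side view, apart from under 1 pixel of jitter in one label patch; in the top view the arm hid them. I checked the takeout container only by eye, and it looked undisturbed.
- **Robot:** the force reading was back to noise, with the gripper clear of everything.

No check failed. The only disagreement was in the first measurement of the green button, where the two views differed by about 4–5 mm. I used the top view, and the close-up confirmed the fingertips were on the button.

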